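# Hang the windlass in the model well and lock it

### The job

Hang the wooden windlass roller in the model well: take it from its cradle and lower it, without dropping it, into the two slotted posts under the portal beam until both axle ends sit fully down. Then slide the steel keeper plate across the slot to its next click stop, so that it covers the axle end, but not on to the stop beyond. Leave the other things on the bench where they are.

Things in the scene. Friction and masses are not known exactly. Their poses are not given: they have to be found in the camera images.
- windlass: loose wooden windlass roller, 0.11 to 0.22 kg: pale barrel 30 mm diameter, 66 mm long, between two flanges (42 mm diameter, 8 mm thick, 82 mm over their outer faces), on a steel axle 12 mm diameter, 152 mm long. Origin mid-length on the axle line, y axis along the axle. Either end fits either post. It starts level, bare axle in the cradle's notches, axle line 62 mm above the bench
- axle_end_a (a point): centre of the axle's end face at the windlass's own +y end, 76 mm from its middle
- axle_end_b (a point): centre of the axle's end face at the windlass's own -y end, 76 mm from its middle
- cradle: fixed wooden cradle: base board 80 x 150 x 10 mm and two V-notched uprights 12 mm thick, 44 mm wide, about 75 mm high, centred 62 mm either side of the middle along its y axis; open between them above the board. Origin under the base's centre; the notches hold the axle along its y axis
- wellhouse: fixed plywood model well house. Origin on the bench midway between its two slotted posts; x from its open front to its back (pointing to world +y, within 0.3 rad: the front faces the right), y to the left seen from the front, z up. Base board 12 mm thick, y +-105 mm, x -95 to 65 mm. A low round terracotta well mouth (radius 44 mm, top at z = 38 mm) stands between the posts
- seat_left (a point): where the axle's centre line lies in the left post (house y = +55 mm) when fully home, z = 100 mm. Post 14 mm thick in y, 44 mm wide in x, 131 mm tall; its slot, at x = 0 and open at the top, is 15 mm wide with its floor at z = 94 mm and a mouth flared to about 24 mm
- seat_right (a point): the same in the right post (house y = -55 mm), 110 mm from the left one; the posts' inner faces are 96 mm apart
- lintel (a point): middle of the fixed beam of the portal frame behind and above the posts: x 26 to 60 mm, z 183 to 203 mm, 216 mm long in y, on two columns at y = +-94 mm. It blocks a gripper coming straight down on a roller in the slots: come from the front, tilted about 35 degrees, fingers pointing down and towards the back
- guide (a point): middle of the top (z = 110 mm) of the keeper's fixed guide, on the outside of the left post: y 62 to 80 mm, 10 mm thick, x -94 to -16 mm on a leg with a small click housing, and a second piece x 16 to 44 mm behind the slot
- keeper (a joint): travel (m) of the steel keeper along house +x on its guide. Sprung click stops: 0 (open, clear of the slot; it starts here), 0.030 (plate over the slot: locked), 0.060 (past the slot). Beyond half way between stops it is pulled into the next one; about 3 to 5 N moves it out of a stop; let go, it stays in its stop. It keeps its height and line
- keeper_tab (a point): grip point on the keeper's upright tab, z = 157 mm, 15 mm below the tab's top; moves with it; house x = -44, y = 71 mm at joint 0. Tab 24 mm long (x), 12 mm thick (y). Below it the keeper plate: 40 mm long (x), reaching 28 mm forward of this point towards +x, 16 mm wide, 6 mm thick, underside at z = 111 mm, above a seated axle end; a flat index strip trails 60 mm behind the plate
- glue: bystander: white glue bottle, 52 mm diameter, 120 mm tall, origin under its centre
- hammer: bystander: hammer about 280 mm long lying on the bench, origin at its underside
- screwdriver: bystander: screwdriver lying on the bench, origin at its underside
- tub: bystander: open white plastic tub, 110 mm across with two side handles, 85 mm tall, origin under its centre
- carton: bystander: open cardboard box 100 x 140 x 60 mm, origin under its centre
- offcut: bystander: plywood offcut 140 x 60 x 25 mm, origin under its centre
- urn: bystander: terracotta urn, 72 mm across, 90 mm tall, origin under its centre
Mind the look-alikes: they are no part of the job. Leave any purple or turquoise look-alike of the windlass alone.

How it is judged:
By the outcome, as a careful person would: the job done as asked, in the order asked, and still so for the second after the job is handed in, with the robot touching nothing.
It also fails if it takes over 58 s, if anything falls off the work surface, if the arm or the gripper's body presses on something with over 40 N, if the wrist force passes 120 N, or if a joint passes its speed limit or range.

### The arm

A 7-joint arm with a two-finger parallel gripper is mounted at the origin on the work surface. World frame = base frame: x ahead of the robot, y to its left, z up, the work surface at z = 0. Lengths are in m, angles in rad, forces in N, time in s.
With the tool pointing down it reaches from about 0.35 to 0.9 m from the base axis. Payload 19.9 kg.
Tool frame: the origin (TCP) lies at the very end of the fingers, on their centre line; the grasp point (between the pads) lies 19 mm behind it; z points along the fingers, y is the line along which they close (so a half turn about z gives the same grasp; the last joint's range is limited). The gripper opens to 85 mm and grips with 20 to 120 N. Pads are 22 mm wide; open, the fingers measure 114 mm over their backs; the gripper's body (76 mm by 85 mm) begins 54 mm behind the grasp point. The pads swing forward as they close: fully open they stand 13 mm farther back than shut.
Start: joints at [1.115, 0.417, -0.01, 1.614, 0.005, 1.111, -0.053], TCP at [0.251, -0.572, 0.231] pointing down, gripper open.
Joint ranges: [-2.81, 2.81], [-0.39, 2.02], [-1.27, 1.25], [0.06, 2.57], [-1.19, 4.33], [0.19, 2], [-2.82, 2.82]. Speed limits (rad/s): [1.89, 1.89, 2.39, 2.39, 3.01, 3.01, 3.01].

### API

Orientations are given as a unit quaternion [x, y, z, w].
In Python, from rig import arm, vision gives the robot as it stands.
- The arm moves only by the tool step_arm, never from a script. Its argument "commands" is a list of rows, each a list of 7 numbers: the shift along the world's x, y, z scaled (see below), then the turn, a rotation vector about the world's x, y, z scaled (see below), then the opening, from 0 (shut) to 1 (fully open). A call has 1 to 20 rows; each row shifts and turns the commanded pose from where the row before left it; what a row does not reach is not made up. The controller multiplies each number of a shift by 15 cm and each number of a turn by 45 degrees. A row lasts 1/12 s, in which the tool goes at most 41.7 mm and 7.16 degrees, less where a joint would pass 70% of its speed; a pose out of reach is approached as far as the arm can. A call with a number of a shift or a turn outside -1 to 1 is refused whole. A call with a gripper value outside its range is refused whole. The fingers move at their own pace and stop on an object; "grip_force" is the grip in N (left out, the last holds). Time passes only in rows, so rows that do not move let the fingers close. It gives the time, the measured TCP pose, the force, the opening and the grip force at its end, in the units of the state.
- arm.observe(): the state, without advancing time (a new reading comes with each control period).
- vision.grab_frame(name): name is "side" or "top" or "wrist"; returns a dict with "color" (480x640x3 uint8, red, green, blue), "K" (3x3 intrinsics, pixels), "rvec" (rotation vector, rad) and "tvec" (3), from world to camera coordinates, as OpenCV has them. Camera axes: x right, y down, z forward; pixel columns grow to the right and rows downward; lengths in m; the calibration is good to about 2 mm. A picture is of the moment at which its call begins. There is no depth.
- arm.sign_off(): hands the job in; it is judged then, once.
The state is a dict: "time_s": time; "joint_positions": joint angles; "joint_velocities": joint speeds; "tau": joint torques, N m; "tcp_pos": TCP position; "orientation": TCP orientation; "wrist_force": force on the tool from outside, world axes, zero at the start; "ft_torque": the same for the moment, N m; "gripper_width": finger opening in m; "gripper_force": force on a finger pad.
Only numpy, scipy, OpenCV 4.12 (cv2) and the standard library are available. Lean on these libraries where they do the work, as an engineer would, in place of code of your own. Each camera call takes 0.05 s, during which the arm holds its last target. There are 200 camera calls.

## Working session

There is one attempt and no reset: what is moved stays moved. The work goes in short steps, Python scripts to look and compute and a tool call to move; the robot and the scene stay as the last step left them, time stands still between calls to the robot, and variables do not carry over. Pictures are saved under pics/ and viewed, at most 10 in all, crops included, and the job is handed in when it is done.

Besides the shell and the picture viewer there is one more tool, called after "Call:" as name(argument=value, ...) on one line, values as JSON. step_arm: Moves the arm, as the interface text tells. Shifts and turns lie within -1 to 1; 1 stands for 15 cm of shift or 45 degrees of turn. Its arguments: {"type":"object","properties":{"commands":{"type":"array"},"grip_force":{"type":"number"}},"required":["commands"]}

```bash
mkdir -p pics; cat > h.py <<'E'
import numpy as np, cv2
from rig import arm, vision
def ray(f,u,v):
    R=cv2.Rodrigues(np.array(f["rvec"],float))[0]; t=np.array(f["tvec"],float).ravel()
    p=cv2.undistortPoints(np.array([[[u,v]]],float),np.array(f["K"],float),None)[0,0]
    return -R.T@t, R.T@np.array([p[0],p[1],1.])
def onz(f,u,v,z):
    c,d=ray(f,u,v); return c+d*(z-c[2])/d[2]
def proj(f,P):
    return cv2.projectPoints(np.array(P,float).reshape(-1,1,3),np.array(f["rvec"],float),np.array(f["tvec"],float),np.array(f["K"],float),None)[0][:,0]
def grab(n,save=None):
    f=vision.grab_frame(n)
    if save: cv2.imwrite(save,f["color"][:,:,::-1])
    return f
E
python3 - <<'E'
from h import *
import pickle
for n in("top","side"):
    f=grab(n,f"pics/{n}0.png"); pickle.dump(f,open(n+"0.pkl","wb")); c,d=ray(f,320,240); print(n,c,d,f["K"][0][0])
print(arm.observe())
E
```

```text
top [0.42759194 0.01368747 1.34900317] [ 0.07114393 -0.0377654  -0.99691444] 503.24506596518995
side [0.01929765 0.67799443 1.16521437] [ 0.37005617 -0.53211604 -0.76160165] 555.7058369987772
{'time_s': 0.1, 'joint_positions': array([ 1.11554383,  0.41792362, -0.01031356,  1.61409434,  0.0046965 ,
        1.11073439, -0.05302527]), 'joint_velocities': array([-0.00071498, -0.00028974,  0.0005732 , -0.00183459, -0.00082506,
        0.00079197,  0.00026988]), 'tau': array([ 5.46972005e-04, -8.65822721e+01,  6.79804478e-01, -4.35633445e+01,
        1.91959256e-02,  5.02867828e-03, -8.08427603e-05]), 'tcp_pos': array([ 0.25115141, -0.57197371,  0.23072522]), 'orientation': array([ 9.78678113e-01,  2.05399194e-01, -1.55564904e-04, -5.46168051e-04]), 'wrist_force': array([-0.15462672, -0.84137384, -0.21203036]), 'ft_torque': array([-0.05271682,  0.00047072,  0.01073327]), 'gripper_force': 0.0, 'gripper_width': 0.08546547516952728}
```

View pics/top0.png

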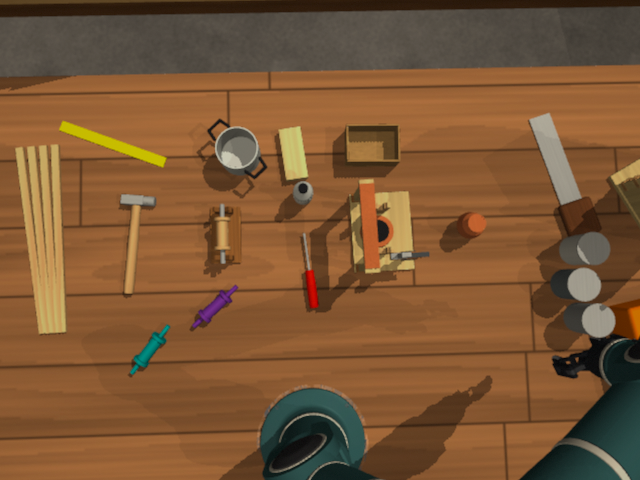

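View pics/side0.png

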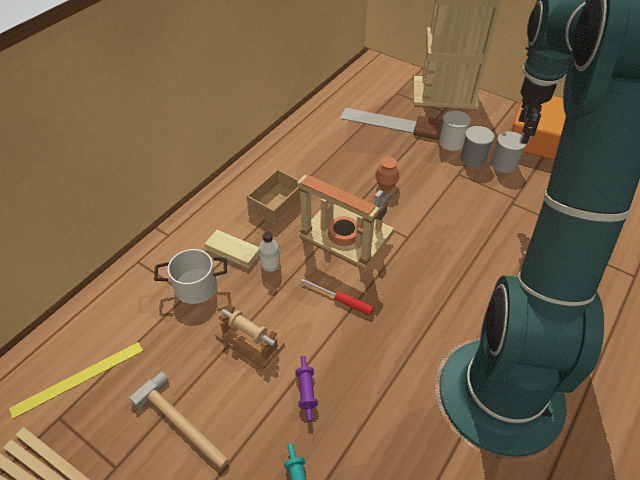

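```bash
python3 - <<'E'
from h import *
import pickle
t=pickle.load(open("top0.pkl","rb")); s=pickle.load(open("side0.pkl","rb"))
ct,cs=t["color"],s["color"]
z=lambda a,x,y,w,h,k:cv2.resize(a[y:y+h,x:x+w],None,fx=k,fy=k,interpolation=cv2.INTER_CUBIC)
A=np.hstack([z(ct,195,190,60,90,5),z(ct,340,170,100,112,4)[:450]]); B=np.hstack([z(cs,205,295,87,75,4)[:300],z(cs,290,165,112,100,3)[:300]])
W=max(A.shape[1],B.shape[1]); B=B[:150*2]
cv2.imwrite("pics/crop1.png",cv2.cvtColor(cv2.resize(np.vstack([np.pad(A[:450],((0,0),(0,W-A.shape[1]),(0,0))),np.pad(B,((0,0),(0,W-B.shape[1]),(0,0)))]),None,fx=.8,fy=.8),cv2.COLOR_RGB2BGR))
hsv=cv2.cvtColor(ct,cv2.COLOR_RGB2HSV)
for p in[(366,230),(222,235),(222,210),(222,258),(405,205),(380,232),(415,256)]: print(p,hsv[p[1],p[0]],ct[p[1],p[0]])
E
```

```text
Traceback (most recent call last):
ValueError: all the input array dimensions except for the concatenation axis must match exactly, but along dimension 0, the array at index 0 has size 450 and the array at index 1 has size 448
```

```bash
python3 - <<'E'
from h import *
import pickle
t=pickle.load(open("top0.pkl","rb"))
ct=t["color"]
A=np.hstack([cv2.resize(ct[190:280,195:255],(360,540),interpolation=cv2.INTER_CUBIC),cv2.resize(ct[170:278,345:433],(440,540),interpolation=cv2.INTER_CUBIC)])
cv2.imwrite("pics/crop1.png",A[:,:,::-1])
hsv=cv2.cvtColor(ct,cv2.COLOR_RGB2HSV)
for p in[(366,230),(222,235),(222,210),(222,258),(405,205),(415,256)]: print(p,hsv[p[1],p[0]])
E
```

```text
(366, 230) [ 10 194 188]
(222, 235) [ 20 131 203]
(222, 210) [ 22  30 162]
(222, 258) [ 21  31 157]
(405, 205) [ 19 133 201]
(415, 256) [38 14 71]
```

View pics/crop1.png

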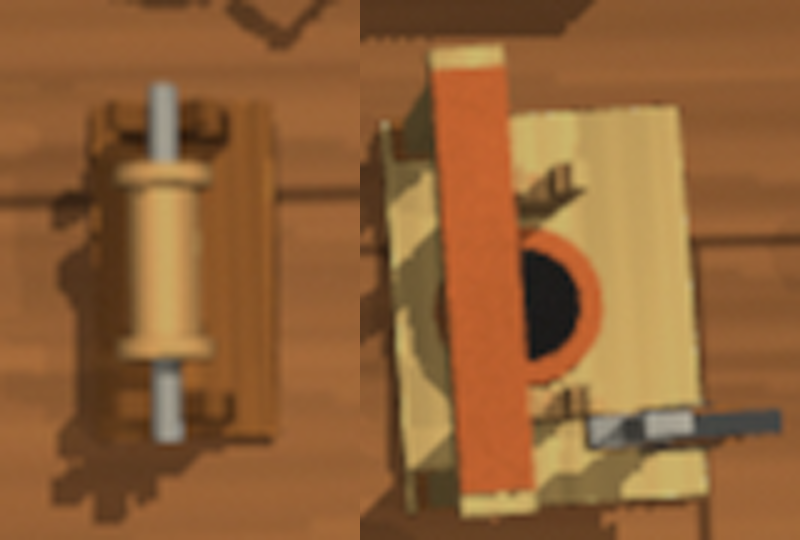

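```bash
python3 - <<'E'
from h import *
import pickle
t=pickle.load(open("top0.pkl","rb"));s=pickle.load(open("side0.pkl","rb"))
L=lambda X,Y,z:onz(t,195+X/6-.4,190+Y/6-.4,z)
R=lambda X,Y,z:onz(t,345+(X-360)/5-.4,170+Y/5-.4,z)
a,b=L(162,85,.062),L(170,440,.062);print("axle",a,b,(a+b)/2,np.linalg.norm(a-b),np.degrees(np.arctan2(*(a-b)[:2][::-1])))
c=[R(*p,.203) for p in[(432,47),(505,45),(537,512),(463,517)]]
m=sum(c)/4;yd=((c[3]+c[2])-(c[0]+c[1]))/2;print("lintel",m,np.linalg.norm(yd),np.linalg.norm(c[1]-c[0]))
b1,b2=R(680,107,.012),R(708,495,.012);yb=b2-b1;print("base",(b1+b2)/2,np.linalg.norm(yb))
for yv in(yd,yb):
    yh=yv[:2]/np.linalg.norm(yv[:2]);xh=np.array([yh[1],-yh[0]]);print("xh",xh,"yaw",np.degrees(np.arctan2(xh[1],xh[0])),"O lintel",m[:2]-.043*xh,"O base",((b1+b2)/2)[:2]+.095*xh)
# side check masks
hsv=cv2.cvtColor(s["color"],cv2.COLOR_RGB2HSV)
print("pred side axle",proj(s,[a,b]), "lintel",proj(s,c))
cv2.imwrite("pics/crop2.png",np.hstack([cv2.resize(s["color"][295:370,210:285],(400,400),interpolation=cv2.INTER_CUBIC),cv2.resize(s["color"][170:270,295:395],(400,400),interpolation=cv2.INTER_CUBIC)])[:,:,::-1])
E
```

```text
axle [0.61944885 0.2151498  0.062     ] [0.46741567 0.21398119 0.062     ] [0.54343226 0.2145655  0.062     ] 0.15203767700689355 0.44039720256309
lintel [ 0.54009626 -0.14407951  0.203     ] 0.21624514365608682 0.03380751465324076
base [ 0.54450072 -0.28251773  0.012     ] 0.20897911861869853
xh [-0.03065546  0.99953001] yaw 91.75670346490757 O lintel [ 0.54141445 -0.1870593 ] O base [ 0.54158845 -0.18756238]
xh [-0.02950825  0.99956454] yaw 91.69094383755679 O lintel [ 0.54136512 -0.18706079] O base [ 0.54169743 -0.1875591 ]
pred side axle [[222.87162294 309.37501895]
 [273.93853458 341.72764163]] lintel [[296.93969584 179.5855682 ]
 [304.8350163  172.03130926]
 [379.18803515 205.72354347]
 [372.26069089 214.41354035]]
```

View pics/crop2.png

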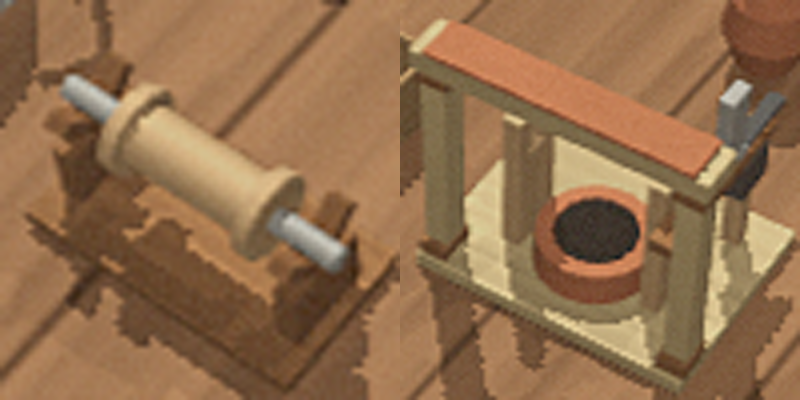

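Call:
step_arm(commands=[[0,0,0.2,0,0,0,1],[0,0,0.2,0,0,0,1],[0.08,0.2,0.2,0,0,-0.132,1],[0.08,0.2,0.2,0,0,-0.132,1],[0.08,0.2,0,0,0,-0.132,1],[0.08,0.2,0,0,0,-0.132,1],[0.08,0.2,0,0,0,0,1],[0.08,0.2,0,0,0,0,1],[0.08,0.2,0,0,0,0,1],[0.08,0.2,0,0,0,0,1],[0.08,0.2,0,0,0,0,1],[0.08,0.2,0,0,0,0,1],[0.08,0.2,0,0,0,0,1],[0.08,0.2,0,0,0,0,1],[0.08,0.2,0,0,0,0,1],[0.08,0.2,0,0,0,0,1],[0.08,0.2,0,0,0,0,1],[0.08,0.2,0,0,0,0,1],[0.08,0.2,0,0,0,0,1],[0.08,0.2,0,0,0,0,1]])

```text
time_s: 1.77
tcp_pos: [0.4661, -0.034, 0.3479]
orientation: [1.0, -0.0, -0.0, 0.0]
wrist_force: [0.4, -0.1, 0.9]
gripper_width: 0.0855
gripper_force: 0.0
```

Call:
step_arm(commands=[[0.086,0.193,0,0.156,0,0,1],[0.086,0.193,0,0.156,0,0,1],[0.086,0.193,0,0.156,0,0,1],[0.086,0.193,0,0.156,0,0,1],[0.086,0.193,-0.1,0.154,0,0,1],[0.086,0.193,-0.2,0,0,0,1],[0,0,-0.2,0,0,0,1],[0,0,-0.2,0,0,0,1],[0,0,-0.2,0,0,0,1],[0,0,-0.2,0,0,0,0.75],[0,0,0,0,0,0,0.75],[0,0,0,0,0,0,0.75]])

```text
time_s: 2.77
tcp_pos: [0.5423, 0.137, 0.184]
orientation: [0.954, -0.001, -0.001, -0.301]
wrist_force: [0.5, 0.3, 1.2]
gripper_width: 0.0638
gripper_force: 0.0
```

```bash
python3 - <<'E'
from h import *
import pickle
f=grab("wrist","pics/w1.png");pickle.dump(f,open("w1.pkl","wb"))
print(proj(f,[[.6194,.2151,.062],[.4674,.214,.062],[.5434,.2146,.062]]),arm.observe()["tcp_pos"])
E
```

```text
[[328.0939086  124.63812102]
 [328.30603078 307.9625597 ]
 [328.15721554 223.88655716]] [0.54312762 0.13703427 0.18542949]
```

View pics/w1.png

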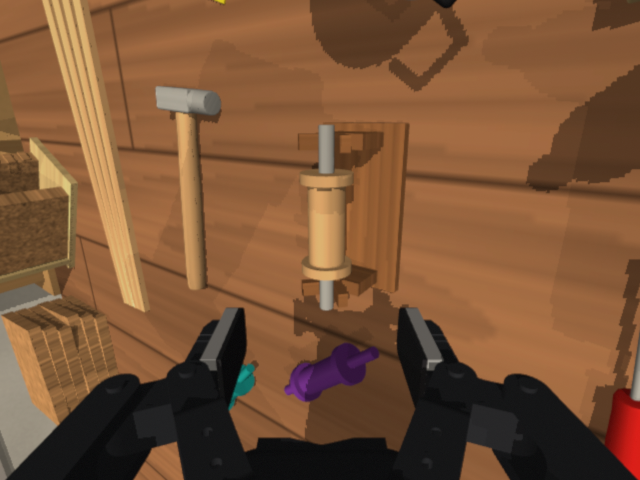

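Call:
step_arm(commands=[[0,0.084,-0.132,0,0,0,0.7],[0,0.084,-0.132,0,0,0,0.7],[0,0.084,-0.132,0,0,0,0.7],[0,0.084,-0.132,0,0,0,0.7],[0,0.084,-0.132,0,0,0,0.7],[0,0.084,-0.132,0,0,0,0.7],[0,0.084,-0.132,0,0,0,0.7],[0,0,0,0,0,0,0.7],[0,0,0,0,0,0,0.7],[0,0,0,0,0,0,0.7]], grip_force=40)

```text
time_s: 3.65
tcp_pos: [0.5442, 0.2245, 0.0476]
orientation: [0.954, -0.0, 0.001, -0.301]
wrist_force: [0.1, 0.4, 0.9]
gripper_width: 0.0596
gripper_force: 0.0
```

Call:
step_arm(commands=[[0,0,0,0,0,0,0.4],[0,0,0,0,0,0,0.3],[0,0,0,0,0,0,0.2],[0,0,0,0,0,0,0],[0,0,0,0,0,0,0],[0,0,0,0,0,0,0],[0,0,0,0,0,0,0],[0,0,0,0,0,0,0]], grip_force=40)

```text
time_s: 4.32
tcp_pos: [0.5438, 0.227, 0.0486]
orientation: [0.953, 0.001, 0.001, -0.302]
wrist_force: [-2.5, 5.8, 24.2]
gripper_width: 0.029
gripper_force: 38.3
```

Call:
step_arm(commands=[[0,0,0.03,0,0,0,0],[0,0,0.06,0,0,0,0],[0,0,0.1,0,0,0,0],[0,0,0.2,0,0,0,0],[0,0,0.2,0,0,0,0],[0,0,0.2,0,0,0,0],[0,0,0.2,0,0,0,0],[0,0,0.2,0,0,0,0],[0,0,0.2,0,0,0,0],[0,0,0.2,0,0,0,0],[0,0,0,0,0,0,0],[0,0,0,0,0,0,0]])

```text
time_s: 5.32
tcp_pos: [0.5431, 0.2246, 0.2859]
orientation: [0.954, -0.0, 0.001, -0.3]
wrist_force: [0.3, 0.3, -3.3]
gripper_width: 0.0286
gripper_force: 40.7
```

```bash
python3 - <<'E'
from h import *
import pickle
f=grab("wrist","pics/w2.png");pickle.dump(f,open("w2.pkl","wb"))
o=arm.observe();print(o["tcp_pos"],o["orientation"],o["wrist_force"],o["ft_torque"],o["joint_positions"])
E
```

```text
[0.54258296 0.22453938 0.28442435] [ 9.53823244e-01 -5.40659769e-04  2.79653627e-04 -3.00367856e-01] [-0.12383615 -0.38837139 -2.37048286] [-0.8854782  -0.03354534 -0.00093203] [ 0.28582136  0.31676259 -0.52132916  1.80380618 -0.53250078  0.99509333
 -1.49536784]
```

View pics/w2.png

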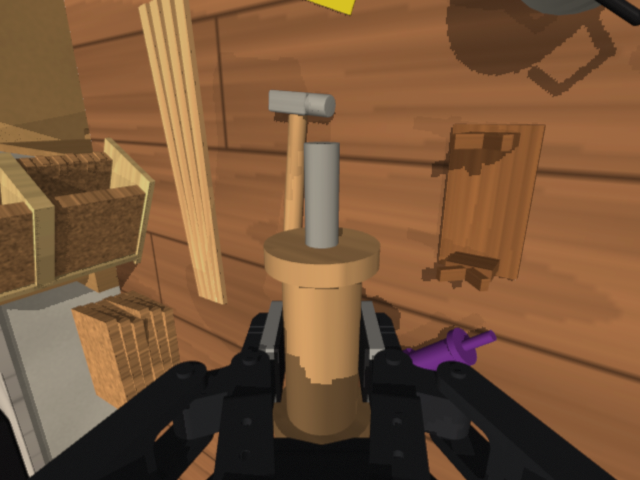

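Call:
step_arm(commands=[[0,-0.08,0,0,0,0.019,0],[0,-0.167,0,0,0,0.019,0],[0,-0.17,0,0,0,0,0],[0,-0.17,0,0,0,0,0],[0,-0.17,0,0,0,0,0],[0,-0.17,0,0,0,0,0],[0,-0.17,0,0,0,0,0],[0,-0.17,0,0,0,0,0],[0,-0.17,0,0,0,0,0],[0,-0.17,0,0,0,0,0],[0,-0.17,0,0,0,0,0],[0,-0.17,0,0,0,0,0],[0,-0.17,0,0,0,0,0],[0,-0.17,0,0,0,0,0],[0,-0.17,0,0,0,0,0],[0,-0.17,0,0,0,0,0],[0,-0.17,0,0,0,0,0],[0,0,0,0,0,0,0],[0,0,0,0,0,0,0],[0,0,0,0,0,0,0]])

```text
time_s: 7.03
tcp_pos: [0.5425, -0.1939, 0.2832]
orientation: [0.953, 0.014, -0.005, -0.301]
wrist_force: [0.4, 0.5, -1.9]
gripper_width: 0.0284
gripper_force: 40.7
```

```bash
python3 - <<'E'
from h import *
import pickle
from scipy.spatial.transform import Rotation as R
o=arm.observe();M=R.from_quat(o["orientation"]).as_matrix();print(o["tcp_pos"],M.round(3).tolist(),o["wrist_force"])
W=o["tcp_pos"]-.018*M[:,2];print("W",W)
im=[]
for n,w,h in(("top",100,75),("side",100,75)):
    f=grab(n,f"pics/{n}1.png");pickle.dump(f,open(n+"1.pkl","wb"))
    e=proj(f,[W,W+.076*M[:,0],W-.076*M[:,0]]);print(n,e.round(1).tolist())
    u,v=e[0].astype(int);x0,y0=u-w//2,v-h//2;print("crop",x0,y0)
    im.append(cv2.resize(f["color"][y0:y0+h,x0:x0+w],(400,300),interpolation=cv2.INTER_CUBIC))
wf=grab("wrist");pickle.dump(wf,open("w3.pkl","wb"))
im2=cv2.resize(wf["color"],(400,300))
cv2.imwrite("pics/c3.png",np.vstack([np.hstack(im),np.hstack([im2,im2*0])])[:,:,::-1])
E
```

```text
[ 0.54246702 -0.19390049  0.28321794] [[1.0, 0.023, -0.019], [0.029, -0.818, 0.575], [-0.002, -0.575, -0.818]] [ 0.44532983  0.51653781 -1.88492831]
W [ 0.54280029 -0.20424386  0.2979456 ]
top [[403.9, 218.8], [401.3, 183.2], [406.4, 254.7]]
crop 353 181
side [[351.5, 148.9], [324.7, 137.7], [379.4, 160.6]]
crop 301 111
```

View pics/c3.png

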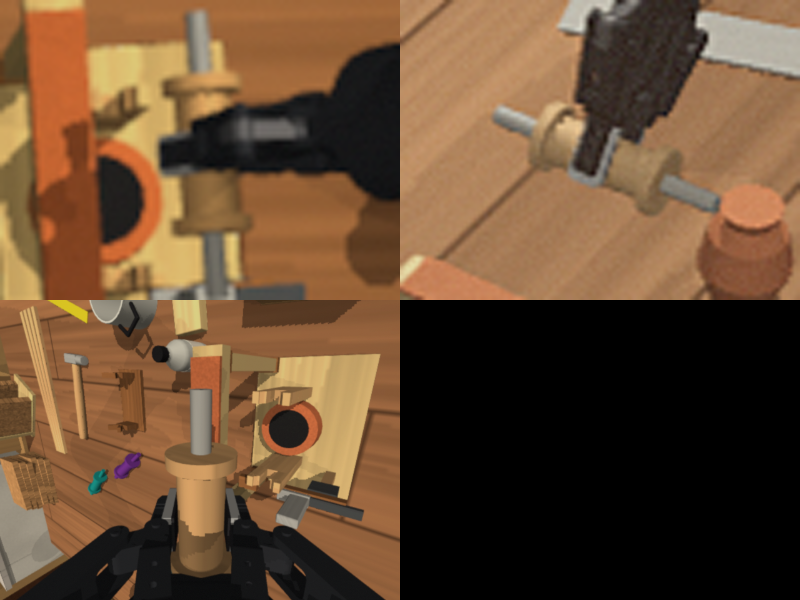

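Call:
step_arm(commands=[[0,0,-0.1,0,0,0,0],[0,0,-0.14,0,0,0,0],[0,0,-0.14,0,0,0,0],[0,0,-0.14,0,0,0,0],[0,0,-0.14,0,0,0,0],[0,0,-0.14,0,0,0,0],[0,0,-0.1,0,0,0,0],[0,0,-0.08,0,0,0,0],[0,0,0,0,0,0,0],[0,0.06,0,0,0,0,0],[0,0.06,0,0,0,0,0],[0,0,0,0,0,0,0],[0,0,0,0,0,0,0]])

```text
time_s: 8.27
tcp_pos: [0.5432, -0.1757, 0.1383]
orientation: [0.954, 0.015, -0.004, -0.301]
wrist_force: [0.5, 0.2, -2.0]
gripper_width: 0.0286
gripper_force: 40.6
```

```bash
python3 - <<'E'
from h import *
import pickle
from scipy.spatial.transform import Rotation as R
o=arm.observe();M=R.from_quat(o["orientation"]).as_matrix();print(o["tcp_pos"],o["wrist_force"])
W=o["tcp_pos"]-.018*M[:,2];print("W",W)
im=[]
for n,w,h in(("top",100,75),("side",100,75)):
    f=grab(n);pickle.dump(f,open(n+"2.pkl","wb"))
    e=proj(f,[W,W+.076*M[:,0],W-.076*M[:,0]]);print(n,e.round(1).tolist())
    u,v=e[0].astype(int);x0,y0=u-w//2,v-h//2;print("crop",x0,y0)
    im.append(cv2.resize(f["color"][y0:y0+h,x0:x0+w],(400,300),interpolation=cv2.INTER_CUBIC))
wf=grab("wrist");pickle.dump(wf,open("w4.pkl","wb"))
im2=cv2.resize(wf["color"],(400,300)); im3=wf["color"][100:400,150:550]
cv2.imwrite("pics/c4.png",np.vstack([np.hstack(im),np.hstack([im2,im3])])[:,:,::-1])
E
```

```text
[ 0.5431973  -0.17568721  0.13829896] [ 0.46438435  0.23160193 -1.95913433]
W [ 0.54350107 -0.18600198  0.1530473 ]
top [[384.0, 225.6], [381.9, 194.2], [386.2, 257.3]]
crop 334 188
side [[344.8, 196.3], [319.9, 184.9], [370.5, 208.2]]
crop 294 159
```

View pics/c4.png

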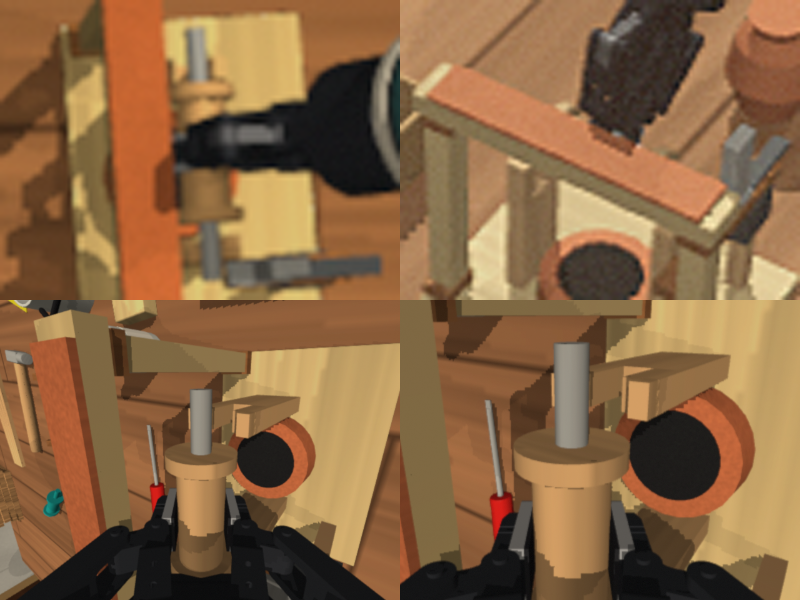

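```bash
python3 - <<'E'
from h import *
import pickle
f=pickle.load(open("w4.pkl","rb"))
O=np.array([.5415,-.1873,0]);xh=np.array([-.030,.9995,0]);yh=np.array([-.9995,-.03,0])
H=lambda x,y,z:O+x*xh+y*yh+np.array([0,0,z])
for y in(-.048,-.062):
  for x in(-.022,-.012,-.0075,.0075,.012,.022):
    p=proj(f,[H(x,y,.131)])[0];print(y,x,(p*1+np.array([250,200])).round(0))
E
```

```text
-0.048 -0.022 [653. 426.]
-0.048 -0.012 [628. 422.]
-0.048 -0.0075 [617. 420.]
-0.048 0.0075 [584. 414.]
-0.048 0.012 [575. 413.]
-0.048 0.022 [556. 409.]
-0.062 -0.022 [655. 388.]
-0.062 -0.012 [630. 385.]
-0.062 -0.0075 [619. 384.]
-0.062 0.0075 [585. 380.]
-0.062 0.012 [575. 379.]
-0.062 0.022 [555. 376.]
```

Call:
step_arm(commands=[[-0.01,0,-0.03,0,0,0,0],[0,0,-0.03,0,0,0,0],[0,0,-0.03,0,0,0,0],[0,0,-0.03,0,0,0,0],[0,0,-0.03,0,0,0,0],[0,0,-0.03,0,0,0,0],[0,0,0,0,0,0,0],[0,0,0,0,0,0,0]])

```text
time_s: 9.08
tcp_pos: [0.5412, -0.1764, 0.11]
orientation: [0.954, 0.014, -0.005, -0.301]
wrist_force: [0.6, 0.0, -1.9]
gripper_width: 0.0288
gripper_force: 40.6
```

Call:
step_arm(commands=[[0,0,-0.025,0,0,0,0],[0,0,-0.025,0,0,0,0],[0,0,-0.025,0,0,0,0],[0,0,-0.025,0,0,0,0],[0,0,-0.02,0,0,0,0],[0,0,0,0,0,0,0],[0,0,0,0,0,0,0]])

```text
time_s: 9.67
tcp_pos: [0.5412, -0.1765, 0.092]
orientation: [0.954, 0.014, -0.005, -0.301]
wrist_force: [0.8, 0.0, -2.9]
gripper_width: 0.0291
gripper_force: 40.6
```

Call:
step_arm(commands=[[0,0,-0.015,0,0,0,0],[0,0,-0.015,0,0,0,0],[0,0,-0.01,0,0,0,0],[0,0,0,0,0,0,0],[0,0,0,0,0,0,0]])

```text
time_s: 10.08
tcp_pos: [0.5414, -0.1765, 0.087]
orientation: [0.954, 0.014, -0.004, -0.301]
wrist_force: [-3.5, -1.1, 11.1]
gripper_width: 0.0287
gripper_force: 41.6
```

Call:
step_arm(commands=[[0,0,-0.01,0,0,0,0],[0,0,0,0,0,0,0],[0,0,0,0,0,0,0]])

```text
time_s: 10.33
tcp_pos: [0.5415, -0.1765, 0.0867]
orientation: [0.953, 0.014, -0.004, -0.301]
wrist_force: [-10.4, -1.3, 28.8]
gripper_width: 0.0286
gripper_force: 43.2
```

```bash
python3 - <<'E'
from h import *
o=arm.observe();print(o["tcp_pos"],o["wrist_force"],o["ft_torque"])
f=grab("side");g=grab("wrist")
a=cv2.resize(f["color"][165:265,295:395],(400,400),interpolation=cv2.INTER_CUBIC)
b=g["color"][80:480,150:550]
cv2.imwrite("pics/c5.png",np.hstack([a,b])[:,:,::-1])
O=np.array([.5415,-.1873,0]);xh=np.array([-.030,.9995,0]);yh=np.array([-.9995,-.03,0])
for y in(-.076,.076): p=proj(f,[O+y*yh+[0,0,.106]])[0];print((p-[295,165])*4)
print(proj(g,[O-.076*yh+[0,0,.1],O-.062*yh+[0,0,.1]])-[150,80]+[400,0])
E
```

```text
[ 0.5414969  -0.1764661   0.08670014] [-10.36108836  -1.33165441  28.7677536 ] [2.44842067 1.82651194 1.2351396 ]
[103.19345753 130.81042219]
[300.58437426 223.2632924 ]
[[571.63836887  62.83024923]
 [571.58336718 105.53373755]]
```

View pics/c5.png

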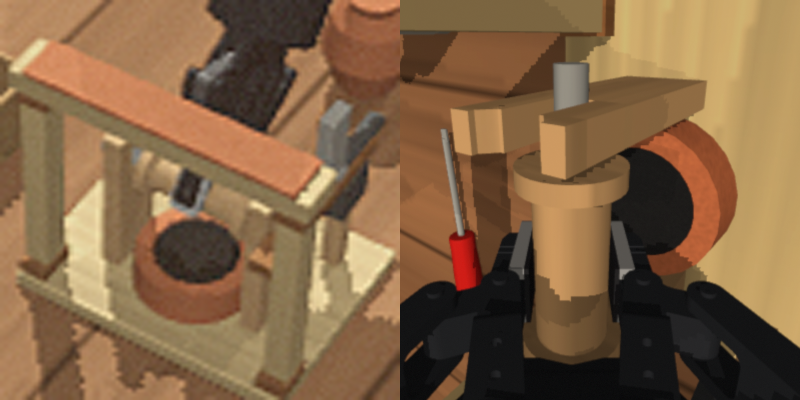

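Call:
step_arm(commands=[[0,0,0.008,0,0,0,0],[0,0,0,0,0,0,0.4],[0,0,0,0,0,0,0.45],[0,0,0,0,0,0,0.55],[0,0,0,0,0,0,0.6],[0,0,0,0,0,0,0.6],[0,0,0,0,0,0,0.6]])

```text
time_s: 11.02
tcp_pos: [0.5413, -0.1764, 0.0858]
orientation: [0.954, 0.014, -0.005, -0.301]
wrist_force: [-0.7, 0.2, -0.9]
gripper_width: 0.0511
gripper_force: 0.0
```

Call:
step_arm(commands=[[0,-0.042,0.059,0,0,0,0.6],[0,-0.083,0.118,0,0,0,0.6],[0,-0.083,0.118,0,0,0,0.6],[0,-0.083,0.118,0,0,0,0.6],[0,-0.083,0.118,0,0,0,0.6],[0,-0.083,0.118,0,0,0,0.6],[0,-0.083,0.118,0,0,0,0.6],[0,0,0.2,-0.155,-0.005,0,0.8],[0,0,0.2,-0.155,-0.005,0,0.8],[0,0,0.2,-0.155,-0.005,0,0.8],[0,0,0.2,-0.155,-0.005,0,0.8],[0,0,0,-0.157,-0.005,0,0.8],[-0.1,0.024,0,0,0,0.154,0.8],[-0.1,0.024,0,0,0,0.154,0.8],[-0.1,0.024,0,0,0,0.154,0.8],[-0.1,0.024,0,0,0,0.154,0.8],[-0.06,0.024,0,0,0,0.154,0.8],[0,0,0,0,0,0.154,0.8],[0,0,0,0,0,0.154,0.8],[0,0,0,0,0,0.154,0.8]])

```text
time_s: 12.68
tcp_pos: [0.472, -0.2398, 0.3219]
orientation: [0.877, 0.48, 0.0, -0.0]
wrist_force: [-0.8, -0.1, -0.7]
gripper_width: 0.0685
gripper_force: 0.0
```

Call:
step_arm(commands=[[0,0,-0.1,0,0,0.154,0.8],[0,0,-0.1,0,0,0.154,0.8],[0,0,-0.1,0,0,0.154,0.8],[0,0,-0.1,0,0,0.154,0.8],[0,0,-0.1,0,0,0.154,0.8],[0,0,0,0.11,0,0,0.8],[0,0,0,0.11,0,0,0.8],[0,0,0,0,0,0,0.8],[0,0,0,0,0,0,0.8]])

```text
time_s: 13.43
tcp_pos: [0.4719, -0.2409, 0.2461]
orientation: [0.694, 0.714, 0.062, -0.061]
wrist_force: [0.7, 0.0, 0.0]
gripper_width: 0.0684
gripper_force: 0.0
```

```bash
python3 - <<'E'
from h import *
import pickle
from scipy.spatial.transform import Rotation as R
o=arm.observe();M=R.from_quat(o["orientation"]).as_matrix();print(o["tcp_pos"],M.round(3).tolist(),o["joint_positions"])
O=np.array([.5415,-.1873,0]);xh=np.array([-.030,.9995,0]);yh=np.array([-.9995,-.03,0])
H=lambda x,y,z:O+x*xh+y*yh+np.array([0,0,z])
g=grab("wrist")
f=grab("top");pickle.dump((f,g),open("k.pkl","wb"))
s=grab("side")
P=[H(x,y,.172) for x,y in((-.056,.065),(-.032,.065),(-.032,.077),(-.056,.077))]
pg=proj(g,P).round(0);print(pg.tolist());print(proj(g,[H(0,.076,.106),H(0,-.076,.106)]).round(0).tolist())
b=cv2.resize(g["color"],(533,400));a=cv2.resize(s["color"][165:265,295:361],(264,400),interpolation=cv2.INTER_CUBIC)
cv2.imwrite("pics/c6.png",np.hstack([b,a])[:,:,::-1])
E
```

```text
[ 0.47190527 -0.2408708   0.2461122 ] [[-0.028, 1.0, -0.001], [0.985, 0.028, 0.173], [0.173, 0.004, -0.985]] [ 0.80963955  0.30666493 -0.37454399  1.76597638 -0.04952491  1.16549259
  0.49647993]
[[330.0, 283.0], [330.0, 246.0], [311.0, 246.0], [311.0, 283.0]]
[[314.0, 192.0], [507.0, 191.0]]
```

View pics/c6.png

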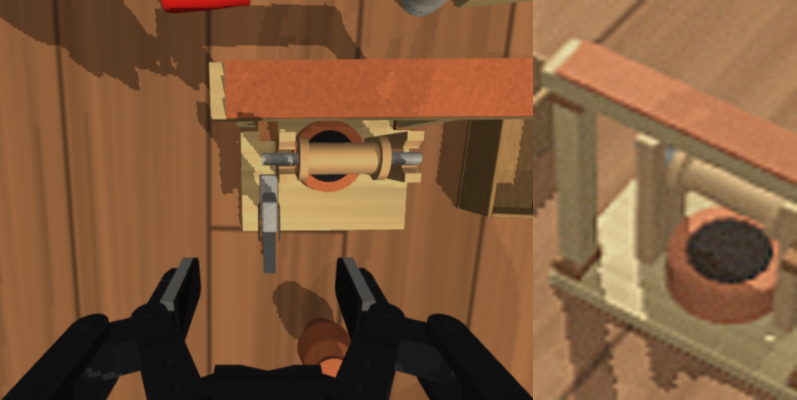

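```bash
python3 - <<'E'
from h import *
import pickle
f,g=pickle.load(open("k.pkl","rb"))
c=cv2.cvtColor(g["color"],cv2.COLOR_RGB2HSV)
m=((c[...,1]<50)&(c[...,2]>60)).astype(np.uint8); 
sub=c[200:330,300:345]
for v in(215,225,235,245,255,265,275,285,300): print(v,[(int(x[1]),int(x[2])) for x in c[v,308:340:3]])
E
```

```text
215 [(118, 206), (124, 160), (30, 109), (30, 129), (31, 157), (29, 157), (31, 157), (31, 158), (44, 144), (132, 145), (129, 206)]
225 [(122, 134), (132, 116), (33, 109), (30, 102), (29, 97), (31, 99), (30, 153), (32, 158), (47, 148), (122, 192), (121, 206)]
235 [(121, 133), (125, 122), (29, 98), (31, 65), (31, 65), (32, 64), (36, 64), (32, 64), (46, 145), (122, 203), (121, 206)]
245 [(122, 132), (119, 62), (31, 98), (32, 158), (32, 157), (31, 156), (31, 164), (32, 167), (38, 135), (118, 140), (120, 206)]
255 [(116, 204), (79, 58), (32, 96), (31, 163), (31, 163), (31, 163), (30, 168), (32, 168), (39, 139), (78, 102), (120, 206)]
265 [(116, 205), (112, 80), (94, 98), (31, 162), (32, 168), (32, 165), (32, 166), (33, 171), (47, 142), (62, 90), (118, 206)]
275 [(116, 202), (88, 67), (100, 94), (32, 159), (30, 169), (33, 171), (31, 171), (33, 171), (53, 140), (58, 88), (116, 202)]
285 [(151, 150), (88, 64), (167, 90), (15, 70), (11, 71), (11, 70), (14, 71), (18, 71), (166, 144), (60, 81), (154, 136)]
300 [(151, 150), (152, 143), (165, 91), (15, 70), (11, 71), (7, 71), (11, 71), (18, 71), (167, 147), (153, 138), (152, 134)]
```

Call:
step_arm(commands=[[0.009,0.045,0,0,0,0,0.8],[0,0,-0.1,0,0,0,0.8],[0,0,-0.12,0,0,0,0.8],[0,0,-0.12,0,0,0,0.8],[0,0,-0.12,0,0,0,0.8],[0,0,-0.12,0,0,0,0.8],[0,0,-0.12,0,0,0,0.8],[0,0,0,0,0,0,0.8],[0,0,0,0,0,0,0.8]], grip_force=20)

```text
time_s: 14.33
tcp_pos: [0.4737, -0.2318, 0.1411]
orientation: [0.693, 0.716, 0.062, -0.061]
wrist_force: [1.2, 0.2, 0.5]
gripper_width: 0.0683
gripper_force: 0.0
```

Call:
step_arm(commands=[[0,0,0,0,0,0,0.4],[0,0,0,0,0,0,0.25],[0,0,0,0,0,0,0.2],[0,0,0,0,0,0,0],[0,0,0,0,0,0,0],[0,0,0,0,0,0,0],[0,0,0,0,0,0,0],[0,0,0,0,0,0,0]], grip_force=20)

```text
time_s: 15.0
tcp_pos: [0.4736, -0.2329, 0.1415]
orientation: [0.693, 0.715, 0.062, -0.061]
wrist_force: [-3.6, -0.3, 7.9]
gripper_width: 0.0115
gripper_force: 23.6
```

Call:
step_arm(commands=[[0,0,0,0,0,0,0],[-0.001,0.03,0,0,0,0,0],[-0.001,0.03,0,0,0,0,0],[-0.001,0.03,0,0,0,0,0],[-0.001,0.03,0,0,0,0,0],[-0.001,0.03,0,0,0,0,0],[-0.001,0.03,0,0,0,0,0],[0,0.015,0,0,0,0,0],[0,0,0,0,0,0,0],[0,0,0,0,0,0,0],[0,0,0,0,0,0,0]], grip_force=40)

```text
time_s: 15.92
tcp_pos: [0.4725, -0.2036, 0.1415]
orientation: [0.693, 0.715, 0.062, -0.061]
wrist_force: [-5.8, 0.3, 10.2]
gripper_width: 0.0117
gripper_force: 43.3
```

Call:
step_arm(commands=[[0,0,0,0,0,0,0.25],[0,0,0,0,0,0,0.35],[0,0,0,0,0,0,0.45],[0,0,0,0,0,0,0.45],[0,0,0,0,0,0,0.45],[0,-0.01,0.06,0,0,0,0.45],[0,-0.02,0.12,0,0,0,0.45],[0,-0.02,0.12,0,0,0,0.45],[0,-0.02,0.12,0,0,0,0.45],[0,-0.2,0.12,0,0,0,0.45],[0,-0.2,0.12,0,0,0,0.45],[0,-0.2,0.1,0,0,0,0.45],[0,0,0,0,0,0,0.45],[0,0,0,0,0,0,0.45]])

```text
time_s: 17.08
tcp_pos: [0.4726, -0.3057, 0.256]
orientation: [0.694, 0.714, 0.062, -0.06]
wrist_force: [-0.1, 0.5, -0.2]
gripper_width: 0.0385
gripper_force: 0.0
```

```bash
python3 - <<'E'
from h import *
O=np.array([.5415,-.1873,0]);xh=np.array([-.030,.9995,0]);yh=np.array([-.9995,-.03,0])
H=lambda x,y,z:O+x*xh+y*yh+np.array([0,0,z])
print(arm.observe()["wrist_force"])
for n in("top","wrist"):
    f=grab(n,f"pics/{n}9.png");c=cv2.cvtColor(f["color"],cv2.COLOR_RGB2HSV)
    # sample along keeper line at tab-top height & plate height, vs. hypothesised joint
    print(n)
    xs=np.arange(-.12,.08,.006)
    for z,y in((.172,.069),(.117,.069),(.106,-.072)):
        p=proj(f,[H(x,y,z) for x in xs])
        print(z,y,[(int(round(x*1000)),*map(int,c[int(v),int(u),1:])) for x,(u,v) in zip(xs,p) if 0<=u<640 and 0<=v<480])
E
```

```text
[-0.05146873  0.47601295 -0.17301623]
top
0.172 0.069 [(-120, 162, 151), (-114, 164, 151), (-108, 164, 151), (-102, 164, 151), (-96, 163, 153), (-90, 163, 153), (-84, 163, 153), (-78, 182, 161), (-72, 181, 158), (-66, 10, 76), (-60, 48, 85), (-54, 65, 90), (-48, 81, 98), (-42, 95, 102), (-36, 110, 111), (-30, 10, 76), (-24, 27, 162), (-18, 30, 169), (-12, 30, 168), (-6, 30, 163), (0, 30, 77), (6, 18, 142), (12, 29, 165), (18, 28, 165), (24, 192, 186), (30, 191, 196), (36, 190, 201), (42, 191, 199), (48, 192, 194), (54, 193, 201), (60, 133, 136), (66, 131, 136), (72, 132, 133), (78, 132, 135)]
0.117 0.069 [(-120, 160, 151), (-114, 163, 149), (-108, 161, 150), (-102, 163, 150), (-96, 168, 152), (-90, 182, 158), (-84, 181, 158), (-78, 10, 76), (-72, 13, 76), (-66, 10, 76), (-60, 10, 76), (-54, 10, 75), (-48, 10, 76), (-42, 13, 77), (-36, 27, 162), (-30, 32, 167), (-24, 28, 164), (-18, 29, 165), (-12, 32, 63), (-6, 31, 65), (0, 29, 152), (6, 29, 166), (12, 95, 180), (18, 190, 197), (24, 191, 202), (30, 192, 203), (36, 192, 199), (42, 192, 199), (48, 184, 161), (54, 131, 138), (60, 129, 1
[... 1513 characters left out ...]
0, 167, 90), (36, 169, 136), (42, 168, 137), (48, 151, 160), (54, 119, 109), (60, 126, 107), (66, 177, 193), (72, 179, 184)]
0.106 -0.072 [(-120, 151, 152), (-114, 152, 151), (-108, 152, 151), (-102, 150, 150), (-96, 151, 150), (-90, 151, 152), (-84, 151, 150), (-78, 152, 151), (-72, 151, 149), (-66, 149, 149), (-60, 152, 148), (-54, 151, 149), (-48, 150, 146), (-42, 151, 147), (-36, 152, 146), (-30, 150, 143), (-24, 148, 143), (-18, 150, 143), (-12, 123, 211), (-6, 135, 142), (0, 31, 175), (6, 107, 119), (12, 150, 143), (18, 137, 182), (24, 124, 206), (30, 123, 210), (36, 121, 74), (42, 122, 71), (48, 150, 139), (54, 153, 140), (60, 123, 118), (66, 156, 111), (72, 178, 186), (78, 176, 194)]
```

```bash
python3 -c "
from rig import arm
print(arm.sign_off())"
```

```text
the job is handed in; nothing more can be done
None
```

The windlass is in both slotted posts with its axle ends down, and the keeper sits at its 30 mm click stop over the axle end. I handed the job in at about 17 s on the robot's clock. The final images confirm the keeper's stop. The seating rests on contact force and camera positions agreeing to within a few millimetres. I touched only the windlass and the keeper.

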